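Third hand at the bracket jig

ROBOT

A 6-joint arm with a two-finger parallel gripper is mounted at the origin on a cart in front of the work surface, level with it; the furniture and walls round the work are solid. World frame = base frame: x ahead of the robot, y to its left, z up, the work surface at z = 0. Lengths are in mm, angles in degrees, forces in N, time in s.
With the tool pointing down it reaches from about 300 to 850 mm from the base axis. Payload 4.2 kg.
Tool frame: the origin (TCP) lies midway between the tips of the shut fingers; the grasp point (between the pads) lies 19 mm behind it (env.grasp_offset is the distance from the TCP to the grasp point, in mm); z points along the fingers, y is the line along which they close (so a half turn about z gives the same grasp; the last joint's range is limited). The gripper opens to 91 mm and grips with 3 to 60 N. Pads are 32 mm wide; open, the fingers measure 118 mm over their backs; the gripper's body (76 mm by 178 mm) begins 60 mm behind the grasp point.
Start: joints at [71.734, 18.312, 89.639, -0, 72.044, -1.146], TCP at [169.267, 549.538, 213.976] pointing down, gripper open.
Joint ranges: [-177.97, 177.97], [-48.28, 115.42], [12.27, 149.76], [-77.06, 257.06], [2.81, 150.46], [-146.56, 146.56]. Speed limits (degrees/s): [147.25, 147.25, 180, 180, 180, 180].

INTERFACE

Orientations are given as [roll, pitch, yaw] about the fixed x, y, z axes, in that order (R = Rz(yaw) Ry(pitch) Rx(roll)).
In Python, from workcell import env, optics gives the robot as it stands. The module is installed in compiled form; this text tells all that it offers.
- The arm moves only by the tool send_rows, never from a script. Its argument "targets" is a list that holds one entry, the list of rows, each a list of 7 numbers: the turn, a rotation vector about the world's x, y, z scaled (see below), then the shift along the world's x, y, z scaled (see below), then the closure, from -1 (fully open) to 1 (shut). In form: [[[rx, ry, rz, x, y, z, gripper], ...]]. A call has 1 to 12 rows; each row shifts and turns the commanded pose from where the row before left it; what a row does not reach is not made up. The controller multiplies each number of a shift by 0.2 m and each number of a turn by pi/2 rad. A row lasts 1/10 s, in which the tool goes at most 50 mm and 8.59 degrees, less where a joint would pass 70% of its speed; a pose out of reach is approached as far as the arm can. A call with a number of a shift or a turn outside -1 to 1 is refused whole. A call with a gripper value outside its range is refused whole. The fingers move at their own pace and stop on an object; "grip_force" is the grip in N (left out, the last holds). Time passes only in rows, so rows that do not move let the fingers close. It gives the time, the measured TCP pose, the force, the opening and the grip force at its end, in the units of the state.
- env.state(): the state, without advancing time (a new reading comes with each control period).
- optics.grab_frame(name): name is "scene" or "top"; returns (picture, depth): 384x512x3 uint8, red, green, blue; 384x512 float32, mm along the optical axis (not along the pixel's ray), 0 where there is no reading.
- optics.camera_info(name): a dict with "camera_matrix" (3x3 intrinsics, pixels), "k1" (the pictures are not rectified: a ray, as slopes to the right and down, at radius r is drawn at 1 + k1 r^2 times it, then the intrinsics apply), "R" (3x3) and "t" (3): a world point X has camera coordinates R X + t. Camera axes: x right, y down, z forward; pixel columns grow to the right and rows downward; lengths in mm; the calibration is good to about 2 mm. A picture is of the moment at which its call begins. camera_info takes no time and is no camera call.
- env.job_done(): hands the job in; it is judged then, once.
Trained networks look in the newest picture that a camera, given by its name, has taken for a name from the list of things; names that differ only in an ending like _2 or _b are one class to them, and where a whole thing is asked for, a point or a joint stands for the part that bears it (a point fixed in the world has none). Each returns a list of dicts, best first, with "conf" (0 to 1); they miss things now and then, are a little off and sometimes report something else, mostly with a low value. They report only what shows in the picture. A call takes as long as a camera call.
- optics.silhouettes(camera, name): "mask" (384x512 bool, what is visible of it) and "at" ([column, row] in pixels, amid what is visible of it).
- optics.place_of(camera, name): "at" ([column, row] in pixels: a listed point, or the origin of a listed thing).
The state is a dict: "time_s": time; "qpos": joint angles; "qvel": joint speeds; "effort": joint torques, N m; "ee_pos": TCP position; "ee_rot": TCP orientation; "force": force on the tool from outside, world axes, zero at the start; "torque": the same for the moment, N m; "gripper_width": finger opening in mm; "gripper_force": force on a finger pad.
Only numpy, scipy, OpenCV 4.12 (cv2) and the standard library are available. Lean on these libraries where they do the work, as an engineer would, in place of code of your own. Each camera call takes 0.05 s, during which the arm holds its last target. There are 200 camera calls.

TASK

Two tool-rack brackets lie on the bench: take the one with the longer foot, lay it on the board of the jig in front of the sprung fence with its long side facing the fence, and press it down firmly (about 10 N) so that it sits flat, before it touches the fence. Then slide it squarely and centrally against the fence, pushing it in until the fence's brass pointer stands between the two scribed lines, never so far that the fence reaches its end stop, and finish while still holding it there, flat on the board and with that steady push, for a colleague to screw it down. Do not disturb the other bracket or the cup, the roll and the wood blank that stand about.

Things in the scene. Friction and masses are not known exactly. Their poses are not given: they have to be found in the camera images.
- long_bracket_lug (a point): Tool-rack bracket of plain wood, the one to use, loose, 0.14 to 0.24 kg: a flat foot 76 mm (its x) by 130 mm (its y) and 14 mm thick, with a screw hole near each end, and on its middle an upright lug, a block 28 mm (x) by 44 mm (y) that rises 50 mm above the foot (64 mm above the underside). The same either way round. The point is the centre of the lug, 39 mm above the underside of the foot and 25 mm above its top; z up.
- long_bracket_foot (a point): Centre of the underside of the long bracket's foot, same axes (z up, y along the 130 mm).
- short_bracket_lug (a point): The other bracket, to be left alone: the same but for its foot, 76 mm (x) by 90 mm (y). Centre of its lug, 39 mm above its underside.
- jig: The fastening jig, fixed on the bench, its place and yaw differ from run to run: a plywood board 220 x 220 mm, 18 mm thick, origin at the centre of its underside, x points from the open front (robot's side) toward the fence. At the far side a fixed dark housing 150 mm wide, 36 mm deep, 18 mm high above the board (x from +69 to +105 mm), with a small metal scale plate on top bearing two scribed lines across the pointer's way. The sprung fence stands in front of the housing.
- bed (a point): Centre of the top of the jig's board, where the bracket's foot shall lie; axes as the jig's.
- fence_face (a point): Middle of the face of the sprung fence that looks to the open front (jig -x), 8 mm above the board; at rest at jig x = +26 mm, y = 0. The fence is a wooden bar 150 mm wide (y), 16 mm thick, its top 16 mm above the board; it moves with the fence.
- fence (a joint): Travel of the sprung fence in m, 0 at rest, growing as it is pushed along jig +x; the spring gives 800 N/m without preload (8 N at 10 mm). The brass pointer on it stands at the first line at 0.008 and at the second line at 0.016; the end stop is at 0.024.
- cup: Turned wooden cup, 66 mm wide and 68 mm high, bystander behind the jig; origin at the centre of its underside.
- roll: Roll of abrasive paper standing on end, 74 x 59 x 50 mm, bystander at the right; origin at the centre of its underside.
- blank_a: Eight-sided sawn wood blank, 67 x 59 x 36 mm, bystander at the right; origin at the centre of its underside.

How it is judged (in metres and radians):
On the way:
1. the long bracket lies flat on the jig's board in front of the fence, its long side along the fence, and is pressed down on it with more than 5 N, the fence still untouched (z of long_bracket_foot in the frame of bed between -0.003 and 0.003 m and angle between long_bracket_foot's own z axis and vertical below 0.04 rad and x of long_bracket_foot in the frame of fence_face between -0.11 and -0.037 m and y of long_bracket_foot in the frame of bed between -0.04 and 0.04 m and angle between the y axis of long_bracket_foot and the y axis of bed, either way round below 0.2 rad and contact force between long_bracket and jig above 5 N and contact force between long_bracket and fence below 0.5 N and value of joint fence below 0.002 m), for 0.2 s.
At the end, for the whole second after the job is handed in: Still held: fence travel 8 to 16 mm, 5 to 18 N between bracket and fence, fingers holding the bracket and not on the fence itself; foot flat on the board (3 mm, 0.04 rad), square to the fence (0.06 rad), centred within 15 mm, at rest; short bracket within 20 mm of its start (value of joint fence between 0.008 and 0.016 m and contact force between long_bracket and fence between 5 and 18 N and contact force between the fingers and fence below 0.5 N and contact force between the fingers and long_bracket above 2 N and z of long_bracket_foot in the frame of bed between -0.003 and 0.003 m and angle between long_bracket_foot's own z axis and vertical below 0.04 rad and angle between the y axis of long_bracket_foot and the y axis of bed, either way round below 0.06 rad and y of long_bracket_foot in the frame of bed between -0.015 and 0.015 m and linear speed of long_bracket below 0.01 m/s and distance of short_bracket_lug from where it was at the start of the episode below 0.02 m); the arm keeps its last pose, push and grip.
It fails at once if the fence is rammed to its end stop (value of joint fence above 0.0232 m).
It fails at once if the short bracket is moved (distance of short_bracket_lug from where it was at the start of the episode above 0.02 m).
It fails at once if the cup, roll or blank is disturbed (distance of any of cup, roll, blank_a from where it was at the start of the episode above 0.02 m).
It also fails if it takes over 45 s, if anything falls off the work surface, if the arm or the gripper's body presses on something with over 40 N, if the wrist force passes 120 N, or if a joint passes its speed limit or range.

## Working session

There is one attempt and no reset: what is moved stays moved. The work goes in short steps, Python scripts to look and compute and a tool call to move; the robot and the scene stay as the last step left them, time stands still between calls to the robot, and variables do not carry over. Pictures are saved under pics/ and viewed, at most 10 in all, crops included, and the job is handed in when it is done.

Besides the shell and the picture viewer there is one more tool, called after ">>>" as name(argument=value, ...) on one line, values as JSON. send_rows: Moves the arm, as the interface text tells. Its arguments: {"type":"object","properties":{"targets":{"type":"array"},"grip_force":{"type":"number"}},"required":["targets"]}

```bash
mkdir -p pics; cat > h.py <<'E'
import numpy as np, cv2
from workcell import env, optics
def cam(n):
    c=optics.camera_info(n); return np.array(c["camera_matrix"],float),c["k1"],np.array(c["R"],float),np.array(c["t"],float)
def rays(n,px):
    K,k,R,t=cam(n)
    d=np.array([k,0,0,0,0],float)
    return cv2.undistortPoints(np.array(px,float).reshape(-1,1,2),K,d,None,None,None).reshape(-1,2) if False else cv2.undistortPoints(np.array(px,float).reshape(-1,1,2),K,d).reshape(-1,2)
def at_z(n,px,z):
    K,k,R,t=cam(n); s=rays(n,px); D=np.c_[s,np.ones(len(s))]@R; C=-R.T@t
    return C+D*((z-C[2])/D[:,2])[:,None]
def cloud(n,px,dep):
    K,k,R,t=cam(n); s=rays(n,px); P=np.c_[s,np.ones(len(s))]*np.array(dep)[:,None]
    return (P-t)@R
E
python3 - <<'E'
from h import *
for n in("scene","top"):
    im,d=optics.grab_frame(n); cv2.imwrite(f"pics/{n}0.png",im[:,:,::-1]); np.save(f"{n}0.npy",d)
    for o,z in(("long_bracket_lug",39),("long_bracket_foot",0),("short_bracket_lug",39),("bed",18),("fence_face",26),("jig",0),("cup",0),("roll",0),("blank_a",0)):
        for r in optics.place_of(n,o)[:2]: print(n,o,round(r["conf"],2),np.round(r["at"]),np.round(at_z(n,[r["at"]],z)[0]))
s=env.state();print({k:np.round(v,2) for k,v in s.items()}, env.grasp_offset)
E
```

```text
scene long_bracket_lug 0.58 [291. 219.] [ 594. -124.   39.]
scene long_bracket_foot 0.83 [289. 224.] [ 600. -111.    0.]
scene short_bracket_lug 0.89 [239. 236.] [ 439. -103.   39.]
scene short_bracket_lug 0.48 [244. 134.] [691. 307.  39.]
scene bed 0.78 [211. 175.] [495. 186.  18.]
scene fence_face 0.54 [218. 173.] [516. 176.  26.]
scene jig 0.81 [210. 182.] [486. 180.   0.]
scene cup 0.56 [241. 135.] [705. 356.   0.]
scene roll 0.67 [323. 326.] [ 483. -416.    0.]
scene blank_a 0.72 [353. 305.] [ 580. -411.    0.]
top long_bracket_foot 0.55 [281. 188.] [ 593. -116.    0.]
top short_bracket_lug 0.63 [281. 239.] [ 442. -107.   39.]
top bed 0.72 [176. 225.] [489. 192.  18.]
top fence_face 0.59 [178. 215.] [517. 184.  26.]
top jig 0.96 [184. 228.] [483. 172.   0.]
top cup 0.74 [124. 154.] [711. 357.   0.]
top cup 0.5 [282. 184.] [ 604. -121.    0.]
top roll 0.98 [386. 225.] [ 475. -413.    0.]
top blank_a 0.88 [380. 188.] [ 584. -407.    0.]
top blank_a 0.67 [177. 217.] [513. 191.   0.]
{'time_s': np.float64(1.0), 'qpos': array([71.74, 18.31, 89.64, -0.  , 72.04, -1.15]), 'qvel': array([-0.12,  0.05, -0.04, -0.01,  0.  ,  0.12]), 'effort': array([ 0.000e+00, -4.123e+01, -2.322e+01,  7.000e-02,  4.000e-02,
        0.000e+00]), 'ee_pos': array([169.26, 549.54, 213.98]), 'ee_rot': array([179.99,   0.  , 162.88]), 'force': array([ 0.03,  0.35, -0.26]), 'torque': array([ 0.02,  0.01, -0.04]), 'gripper_force': np.float64(0.0), 'gripper_width': np.float64(90.94)} 18.8
```

View pics/top0.png

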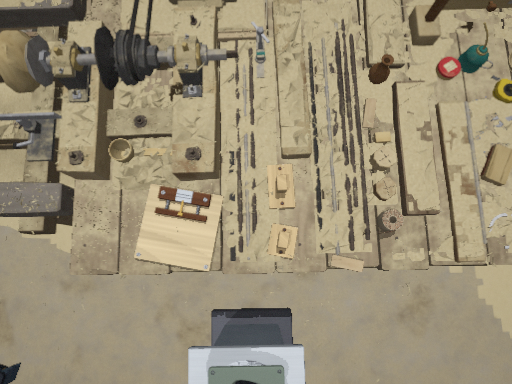

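View pics/scene0.png

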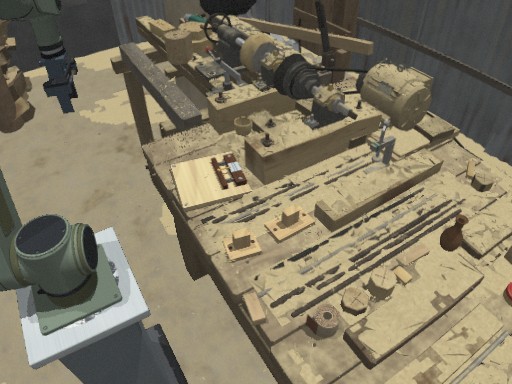

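The top view shows the long bracket at about (281,187), the short one at (283,240) and the jig at about (180,227) with its fence line (155,212)–(208,221). The scene view agrees. Next I measure from depth.

```bash
python3 - <<'E'
from h import *
d=np.load("top0.npy"); 
g=np.mgrid[0:384,0:512]; px=np.c_[g[1].ravel(),g[0].ravel()]
P=cloud("top",px,d.ravel()).reshape(384,512,3); P[d==0]=np.nan; np.save("P.npy",P)
def rect(m,nm):
    p=P[m][:,:2].astype(np.float32); p=p[np.isfinite(p[:,0])]; r=cv2.minAreaRect(p); print(nm,len(p),np.round(r[0],1),np.round(r[1],1),round(r[2],1))
U,V=g[1],g[0]; Z=P[:,:,2]
for nm,(u0,u1,v0,v1) in dict(long=(262,300,160,213),short=(265,302,219,262),jig=(130,226,180,275)).items():
    w=(U>=u0)&(U<=u1)&(V>=v0)&(V<=v1); print(nm,np.nanpercentile(Z[w],[2,10,30,50,70,90,98]).round(1))
    if nm!="jig":
        rect(w&(Z>8)&(Z<22),"foot"); rect(w&(Z>55)&(Z<72),"lug")
    else: rect(w&(Z>12)&(Z<45),"board"); rect(w&(Z>29)&(Z<45),"fence+housing"); 
print("bedZ",np.nanmedian(Z[235:260,150:205]))
print("fence Z rows"); print(Z[180:226:3,150:214:6].round(0))
for n in("long_bracket_foot","fence_face","bed","short_bracket_lug"):
  for r in optics.silhouettes("top",n)[:2]:
    m=r["mask"]; c=cv2.findNonZero(m.astype(np.uint8)); print(n,r["conf"],cv2.boundingRect(c)); rect(m,n)
print("heights near bracket: max x640-760,y-200..-30",np.nanmax(Z[(P[:,:,0]>640)&(P[:,:,0]<700)&(P[:,:,1]>-230)&(P[:,:,1]<0)]))
print("path max", np.nanmax(Z[(P[:,:,0]>400)&(P[:,:,0]<690)&(P[:,:,1]>-200)&(P[:,:,1]<300)]))
im=cv2.imread("pics/top0.png"); cv2.imwrite("pics/crop.png",cv2.resize(im[150:280,125:310],None,fx=4,fy=4,interpolation=cv2.INTER_CUBIC))
E
```

```text
long [-3.6 -1.3  5.2 11.1 13.5 17.9 64.2]
foot 1120 [ 595.7 -112.7] [106.  158.8] 88.0
lug 158 [ 596.9 -113.2] [42.8 28.1] 0.1
short [-3.7 -1.3  2.3 10.4 13.6 59.7 64.7]
foot 759 [ 441.3 -111.8] [ 96.  116.1] 88.2
lug 171 [ 438.3 -112.1] [28.  43.6] 78.8
jig [-748.2   -2.8    2.9   16.3   18.2   31.    37.3]
board 6019 [491.6 190.8] [285.6 262. ] 88.2
fence+housing 977 [550.4 170.1] [150.6  79.6] 78.6
bedZ 17.445835428764216
fence Z rows
[[19. 12. 21. 14.  4. 19. 11.  6.  0. -0. -1.]
 [16. 11.  9.  9.  6.  8. -2. -3. -1. -5.  1.]
 [18. 17. 34. 18.  6. -3.  2.  7. -3.  3. -0.]
 [19. 15. 33. 37. 33. 35. 17.  0. -2. -1.  3.]
 [18. 17. 38. 35. 36. 38. 37. 38. 35. -3. -2.]
 [15. 18. 37. 32. 36. 40. 37. 37. 40. 36. 36.]
 [nan 18. 30. 35. 37. 38. 37. 35. 34. 36. 29.]
 [18. 16. 15. 27. 17. 34. 36. 35. 34. 40. 18.]
 [15. 17. 16. 30. 17. 18. 18. 20. 31. 34. 14.]
 [20. 32. 20. 18. 15. 43. 18. 18. 25. 15. 18.]
 [17. 34. 34. 34. 40. 39. 19. 19. 28. 17. 15.]
 [18. 17. 33. 34. 31. 35. 37. 18. 20. 20. 19.]
 [20. 15. 15. 17. 19. 35. 36. 34. 33. 36. 14.]
 [20. 14. 22. 18. 21. 20. 16. 25. 35. 33. 15.]
 [18. 18. 20. 20. 17. 19. 17. 17. 16. 18. 15.]
 [19. 18. 17. 16. 17. 12. 19. 14. 15. 13. 17.]]
fence_face 0.64 (155, 201, 52, 21)
fence_face 380 [532.6 173.9] [150.   42.8] 78.3
fence_face 0.51 (267, 224, 30, 34)
fence_face 822 [ 439.2 -111.4] [75.8 91.6] 78.8
bed 0.8 (134, 184, 89, 87)
bed 5832 [487.6 186.8] [228.2 223.9] 78.5
short_bracket_lug 0.58 (267, 223, 31, 36)
short_bracket_lug 858 [ 439.2 -111.5] [77.  92.2] 79.0
heights near bracket: max x640-760,y-200..-30 69.26962745582334
path max 158.14114132774498
```

View pics/crop.png

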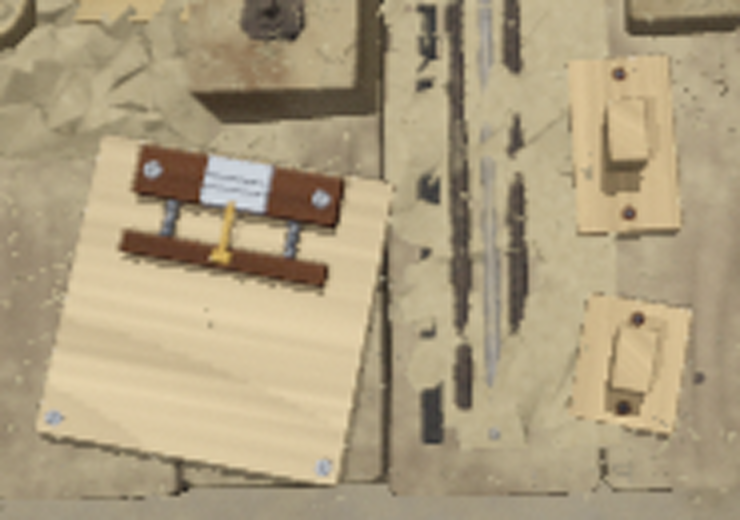

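The crop shows the long bracket upper right, with its long side along world x. The jig's fence bar runs from (120,240) to (327,280) with the brass pointer at about (228,240), below the plate. I'll refine the bracket and jig poses from cleaned depth.

```bash
python3 - <<'E'
from h import *
P=np.load("P.npy"); g=np.mgrid[0:384,0:512]; U,V=g[1],g[0]
Zm=cv2.medianBlur(P[:,:,2].astype(np.float32),5)
def rect(m,nm,z):
    n,l,s,_=cv2.connectedComponentsWithStats(m.astype(np.uint8),connectivity=4); k=1+np.argmax(s[1:,4]); m=l==k
    q=np.c_[U[m],V[m]]; p=at_z("top",q,z)[:,:2].astype(np.float32)
    r=cv2.minAreaRect(p); c=np.cov(p.T); a=np.degrees(.5*np.arctan2(2*c[0,1],c[0,0]-c[1,1]))
    print(nm,len(p),"rect",np.round(r[0],1),np.round(r[1],1),round(r[2],1),"mean",p.mean(0).round(1),"axis",round(a,1))
W=lambda a,b,c,d:(U>=a)&(U<=b)&(V>=c)&(V<=d)
rect(W(262,300,160,213)&(Zm>7),"longfoot",14)
rect(W(262,300,160,213)&(P[:,:,2]>50),"longlug",64)
f=W(140,222,184,226)&(P[:,:,2]>27)&(P[:,:,2]<47)
rect(f,"house+?",35)
lab=cv2.connectedComponentsWithStats(f.astype(np.uint8),connectivity=4); print(lab[2][lab[2][:,4]>50])
rect(W(125,230,180,275)&(Zm>8),"board",18)
for n in("top","scene"):
  optics.grab_frame(n)
  for o,z in(("long_bracket_lug",39),("long_bracket_foot",0),("bed",18),("fence_face",26)):
    for r in optics.place_of(n,o)[:1]: print(n,o,r["conf"],at_z(n,[r["at"]],z)[0].round(1))
E
```

```text
longfoot 1396 rect [ 600.9 -106.5] [ 92.9 146.1] 88.3 mean [ 598.6 -104.8] axis 6.6
longlug 161 rect [ 595.6 -112.7] [27.9 42.7] 88.3 mean [ 595.6 -113. ] axis 3.1
house+? 1010 rect [550.  169.4] [151.1  79.5] 78.7 mean [553.9 168.6] axis 78.6
[[     0      0    512    384 195597]
 [   154    186     57     36   1010]]
board 6327 rect [492.4 191.5] [311.6 258.3] 88.3 mean [493.5 183.2] axis 50.0
top long_bracket_lug 0.57 [ 594.2 -114.5   39. ]
top long_bracket_foot 0.62 [ 592.5 -118.7    0. ]
top bed 0.69 [486.  196.8  18. ]
top fence_face 0.59 [520.1 188.2  26. ]
scene long_bracket_foot 0.78 [ 593.4 -120.    -0. ]
scene bed 0.81 [504.1 179.1  18. ]
scene fence_face 0.52 [517.2 184.8  26. ]
```

>>> send_rows(targets=[[[0, 0, 0.05, 0.13, -0.2, 0, -1], [0, 0, 0.05, 0.13, -0.2, 0, -1], [0, 0, 0.05, 0.13, -0.2, 0, -1], [0, 0, 0.05, 0.13, -0.2, 0, -1], [0, 0, 0, 0.13, -0.2, 0, -1], [0, 0, 0, 0.13, -0.2, 0, -1], [0, 0, 0, 0.13, -0.2, 0, -1], [0, 0, 0, 0.13, -0.2, 0, -1], [0, 0, 0, 0.13, -0.2, 0, -1], [0, 0, 0, 0.13, -0.2, 0, -1]]])

```text
time_s: 2.7
ee_pos: [430.1, 147.8, 214.3]
ee_rot: [180.0, 0.1, -179.1]
force: [1.5, -0.3, 0.1]
gripper_width: 91.3
gripper_force: 0.0
```

```bash
python3 - <<'E'
from h import *
c=np.array([(570,58),(667,57),(679,230),(578,230)])/4+[124.6,149.6]
p=at_z("top",c,14)[:,:2];print("foot",p.round(1),p.mean(0).round(1))
for a,b in((3,0),(2,1),(1,0),(2,3)):
    v=p[b]-p[a];print(np.linalg.norm(v).round(1),np.degrees(np.arctan2(v[1],v[0])).round(1))
# fence bar: top edge front line from color crop
c=np.array([(119,250),(323,287)])/4+[124.6,149.6]
p=at_z("top",c,34)[:,:2]; v=p[0]-p[1];print("fence front top edge",p.round(1),p.mean(0).round(1),np.linalg.norm(v).round(1),np.degrees(np.arctan2(v[1],v[0])).round(1))
c=np.array([(102,138),(395,184),(340,485),(38,434)])/4+[124.6,149.6]
p=at_z("top",c,18)[:,:2];print("board",p.round(1),p.mean(0).round(1))
E
```

```text
foot [[ 662.3  -77. ]
 [ 660.9 -148.4]
 [ 532.1 -151.3]
 [ 534.2  -78.6]] [ 597.4 -113.8]
128.2 0.7
128.8 1.3
71.4 88.8
72.8 88.4
fence front top edge [[526.2 249.6]
 [495.8 103.6]] [511.  176.6] 149.1 78.2
board [[611.6 268.4]
 [571.1  53.2]
 [358.   94.3]
 [398.5 309.1]] [484.8 181.3]
```

>>> send_rows(targets=[[[0, 0, 0.02, 0.13, -0.2, 0, -0.2], [0, 0, 0, 0.13, -0.2, 0, -0.2], [0, 0, 0, 0.13, -0.2, 0, -0.2], [0, 0, 0, 0.13, -0.2, 0, -0.2], [0, 0, 0, 0.13, -0.2, 0, -0.2], [0, 0, 0, 0.13, -0.2, 0, -0.2], [0, 0, 0, 0.05, -0.1, -0.2, -0.2], [0, 0, 0, 0, 0, -0.1, -0.2], [0, 0, 0, 0, 0, 0, -0.2]]])

```text
time_s: 3.6
ee_pos: [593.2, -110.9, 150.3]
ee_rot: [179.9, -0.4, -177.4]
force: [-0.4, 0.2, 0.3]
gripper_width: 54.4
gripper_force: 0.0
```

>>> send_rows(targets=[[[0, 0, -0.026, 0.015, -0.012, -0.2, -0.2], [0, 0, 0, 0, 0, -0.2, -0.2], [0, 0, 0, 0, 0, -0.15, -0.2], [0, 0, 0, 0, 0, -0.1, -0.2], [0, 0, 0, 0, 0, 0, -0.2]]])

```text
time_s: 4.1
ee_pos: [596.9, -111.9, 22.6]
ee_rot: [179.9, -0.2, -179.6]
force: [-1.2, -0.1, 0.6]
gripper_width: 54.5
gripper_force: 0.0
```

>>> send_rows(targets=[[[0, 0, 0, 0, -0.006, -0.01, -0.2], [0, 0, 0, 0, 0, 0, 1], [0, 0, 0, 0, 0, 0, 1], [0, 0, 0, 0, 0, 0, 1], [0, 0, 0, 0, 0, 0, 1], [0, 0, 0, 0, 0, 0, 1], [0, 0, 0, 0, 0, 0, 1]]], grip_force=40)

```text
time_s: 4.8
ee_pos: [598.7, -114.1, 22.9]
ee_rot: [-180.0, 0.1, -179.7]
force: [-0.8, 0.5, 6.5]
gripper_width: 28.0
gripper_force: 40.0
```

>>> send_rows(targets=[[[0, 0, 0, 0, 0, 0.1, 1], [0, 0, 0, 0, 0, 0.15, 1], [0, 0, 0, 0, 0, 0.15, 1], [0, 0, 0, 0, 0, 0.1, 1], [0, 0, 0, 0, 0, 0, 1]]])

```text
time_s: 5.3
ee_pos: [600.0, -114.5, 124.5]
ee_rot: [-179.9, 0.3, -179.7]
force: [1.3, -0.7, -1.8]
gripper_width: 28.3
gripper_force: 40.0
```

```bash
python3 - <<'E'
from h import *
s=env.state();print(s["ee_pos"],s["ee_rot"],s["force"],s["torque"])
for n in("top","scene"):
    im,d=optics.grab_frame(n)
    c=im[140:280,120:320] if n=="top" else im[130:270,160:360]
    cv2.imwrite(f"pics/{n}1.png",cv2.resize(c[:,:,::-1],None,fx=2.8,fy=2.8,interpolation=cv2.INTER_CUBIC))
a,b=[cv2.imread(f"pics/{n}1.png") for n in("top","scene")]
cv2.imwrite("pics/both1.png",cv2.resize(np.vstack([a,b]),(420,588)))
E
```

```text
[ 599.99268108 -114.51884685  124.54386285] [-179.92981917    0.32347533 -179.66048422] [ 1.29976624 -0.7399678  -1.80233463] [ 0.01503283 -0.02737331  0.02891096]
```

View pics/both1.png

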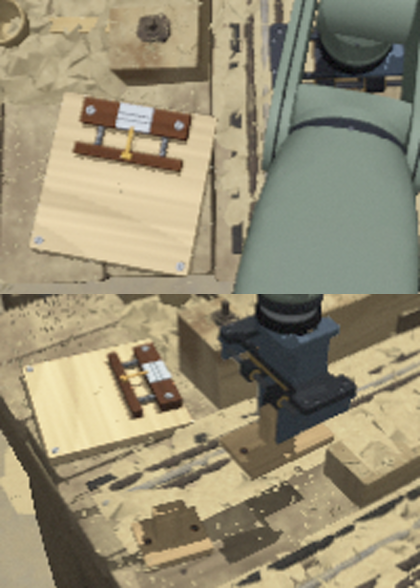

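The lower picture shows the bracket held level and the short one untouched. Now I carry it to the jig while turning by -101.8°.

>>> send_rows(targets=[[[0, 0, -0.0943, -0.059, 0.125, 0, 1], [0, 0, -0.0943, -0.059, 0.125, 0, 1], [0, 0, -0.0943, -0.059, 0.125, 0, 1], [0, 0, -0.0943, -0.059, 0.125, 0, 1], [0, 0, -0.0943, -0.059, 0.125, 0, 1], [0, 0, -0.0943, -0.059, 0.125, 0, 1], [0, 0, -0.0943, -0.059, 0.125, 0, 1], [0, 0, -0.0943, -0.059, 0.125, 0, 1], [0, 0, -0.0943, -0.059, 0.125, 0, 1], [0, 0, -0.0943, -0.059, 0.125, 0, 1], [0, 0, -0.0943, -0.059, 0.125, 0, 1], [0, 0, -0.0943, -0.059, 0.125, 0, 1]]])

```text
time_s: 6.6
ee_pos: [454.7, 186.3, 119.9]
ee_rot: [-179.8, 0.1, 78.1]
force: [0.8, -0.8, -1.8]
gripper_width: 27.6
gripper_force: 40.0
```

>>> send_rows(targets=[[[0, 0, 0, 0, 0, 0, 1], [0, 0, 0, 0, 0, 0, 1]]])

```text
time_s: 6.8
ee_pos: [455.6, 185.7, 120.4]
ee_rot: [-179.9, 0.1, 78.7]
force: [0.6, -0.4, -1.5]
gripper_width: 27.6
gripper_force: 40.0
```

>>> send_rows(targets=[[[0, 0, 0, 0, 0, -0.15, 1], [0, 0, 0, 0, 0, -0.1, 1], [0, 0, 0, 0, 0, -0.07, 1], [0, 0, 0, 0, 0, 0, 1], [0, 0, 0, 0, 0, 0, 1]]])

```text
time_s: 7.3
ee_pos: [456.9, 185.2, 57.7]
ee_rot: [-180.0, 0.0, 78.5]
force: [-0.1, -0.1, -0.3]
gripper_width: 27.5
gripper_force: 40.0
```

```bash
python3 - <<'E'
from h import *
s=env.state();print(s["ee_pos"],s["ee_rot"],s["force"],s["torque"])
for n in("top","scene"):
    im,d=optics.grab_frame(n)
    c=im[140:280,90:290] if n=="top" else im[100:240,120:320]
    cv2.imwrite(f"pics/{n}2.png",cv2.resize(c[:,:,::-1],None,fx=3,fy=3,interpolation=cv2.INTER_CUBIC))
a,b=[cv2.imread(f"pics/{n}2.png") for n in("top","scene")]
cv2.imwrite("pics/both2.png",cv2.resize(np.vstack([a,b]),(420,588)))
E
```

```text
[456.87774114 185.1765126   57.65985591] [-1.79962007e+02  4.05123252e-02  7.84759247e+01] [-0.05831475 -0.07373714 -0.28375572] [-0.11133818  0.09230381  0.04800518]
```

View pics/both2.png

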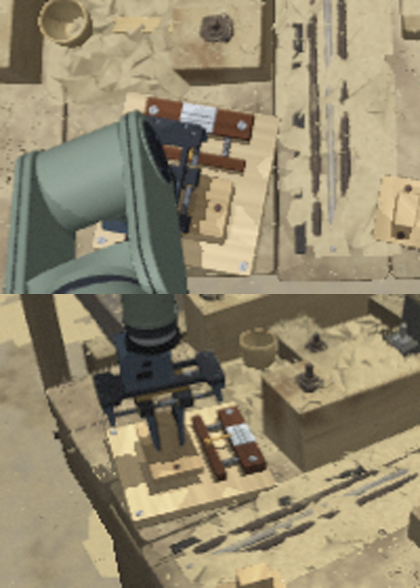

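The bracket is square in front of the fence, with a gap, above the board. I lower it gently.

>>> send_rows(targets=[[[0, 0, 0, 0, 0, -0.03, 1], [0, 0, 0, 0, 0, -0.025, 1], [0, 0, 0, 0, 0, -0.01, 1], [0, 0, 0, 0, 0, 0, 1], [0, 0, 0, 0, 0, 0, 1]]])

```text
time_s: 7.9
ee_pos: [456.7, 186.0, 45.0]
ee_rot: [180.0, -0.0, 78.5]
force: [-0.4, -0.9, -1.5]
gripper_width: 27.8
gripper_force: 40.0
```

>>> send_rows(targets=[[[0, 0, 0, 0, 0, -0.01, 1], [0, 0, 0, 0, 0, -0.005, 1], [0, 0, 0, 0, 0, 0, 1], [0, 0, 0, 0, 0, 0, 1]]])

```text
time_s: 8.3
ee_pos: [456.6, 185.9, 42.0]
ee_rot: [180.0, 0.0, 78.5]
force: [-1.2, 0.7, -1.9]
gripper_width: 27.9
gripper_force: 40.0
```

>>> send_rows(targets=[[[0, 0, 0, 0, 0, -0.01, 1], [0, 0, 0, 0, 0, 0, 1], [0, 0, 0, 0, 0, 0, 1]]])

```text
time_s: 8.6
ee_pos: [457.0, 186.1, 40.9]
ee_rot: [179.9, -0.0, 78.5]
force: [-0.8, -0.1, 4.7]
gripper_width: 27.9
gripper_force: 40.0
```

>>> send_rows(targets=[[[0, 0, 0, 0, 0, -0.01, 1], [0, 0, 0, 0, 0, 0, 1], [0, 0, 0, 0, 0, 0, 1]]])

```text
time_s: 8.9
ee_pos: [457.0, 186.1, 40.8]
ee_rot: [179.9, -0.0, 78.5]
force: [-4.0, -2.8, 21.0]
gripper_width: 28.2
gripper_force: 40.0
```

>>> send_rows(targets=[[[0, 0, 0, 0, 0, 0.006, 1], [0, 0, 0, 0, 0, 0, 1], [0, 0, 0, 0, 0, 0, 1], [0, 0, 0, 0, 0, 0, 1], [0, 0, 0, 0, 0, 0, 1]]])

```text
time_s: 9.4
ee_pos: [457.0, 186.1, 40.8]
ee_rot: [179.9, -0.0, 78.5]
force: [-1.7, -0.2, 11.2]
gripper_width: 27.9
gripper_force: 40.0
```

>>> send_rows(targets=[[[0, 0, 0, 0.0074, -0.0015, 0.001, 1], [0, 0, 0, 0.0074, -0.0015, 0, 1], [0, 0, 0, 0.0074, -0.0015, 0, 1], [0, 0, 0, 0.0074, -0.0015, 0, 1], [0, 0, 0, 0.0074, -0.0015, 0, 1], [0, 0, 0, 0.0074, -0.0015, 0, 1], [0, 0, 0, 0.0074, -0.0015, 0, 1], [0, 0, 0, 0.0074, -0.0015, 0, 1]]])

```text
time_s: 10.2
ee_pos: [468.1, 184.0, 40.9]
ee_rot: [-180.0, -0.0, 78.5]
force: [-5.3, 2.9, 11.4]
gripper_width: 27.6
gripper_force: 40.0
```

>>> send_rows(targets=[[[0, 0, 0, 0.0074, -0.0015, 0, 1], [0, 0, 0, 0.0074, -0.0015, 0, 1], [0, 0, 0, 0, 0, 0, 1]]])

```text
time_s: 10.5
ee_pos: [471.4, 183.4, 40.8]
ee_rot: [180.0, -0.0, 78.5]
force: [-3.7, 0.6, 10.3]
gripper_width: 28.1
gripper_force: 40.0
```

>>> send_rows(targets=[[[0, 0, 0, 0.0074, -0.0015, 0, 1], [0, 0, 0, 0.0074, -0.0015, 0, 1], [0, 0, 0, 0, 0, 0, 1]]])

```text
time_s: 10.8
ee_pos: [474.1, 182.8, 40.9]
ee_rot: [-180.0, -0.0, 78.5]
force: [-5.6, 1.7, 10.9]
gripper_width: 27.7
gripper_force: 40.0
```

>>> send_rows(targets=[[[0, 0, 0, 0.0074, -0.0015, 0, 1], [0, 0, 0, 0.0074, -0.0015, 0, 1], [0, 0, 0, 0, 0, 0, 1]]])

```text
time_s: 11.1
ee_pos: [476.3, 182.3, 40.9]
ee_rot: [-179.9, -0.0, 78.5]
force: [-7.6, 2.8, 12.9]
gripper_width: 27.7
gripper_force: 40.0
```

>>> send_rows(targets=[[[0, 0, 0, 0.0074, -0.0015, 0, 1], [0, 0, 0, 0.0074, -0.0015, 0, 1], [0, 0, 0, 0.0074, -0.0015, 0, 1], [0, 0, 0, 0, 0, 0, 1], [0, 0, 0, 0, 0, 0, 1]]])

```text
time_s: 11.6
ee_pos: [479.1, 181.7, 41.0]
ee_rot: [-179.7, -0.0, 78.5]
force: [-10.7, 4.9, 16.5]
gripper_width: 28.0
gripper_force: 40.0
```

```bash
python3 - <<'E'
from h import *
s=env.state();print(s["ee_pos"],s["ee_rot"],s["force"],s["torque"])
for n in("top","scene"):
    im,d=optics.grab_frame(n)
    c=im[170:240,130:230] if n=="top" else im[130:200,170:270]
    cv2.imwrite(f"pics/{n}3.png",cv2.resize(c[:,:,::-1],(420,294),interpolation=cv2.INTER_CUBIC))
    for r in optics.place_of(n,"fence_face")[:1]: print(n,r["conf"],at_z(n,[r["at"]],26))
    for r in optics.place_of(n,"long_bracket_foot")[:1]: print(n,r["conf"],at_z(n,[r["at"]],18))
cv2.imwrite("pics/both3.png",np.vstack([cv2.imread(f"pics/{n}3.png") for n in("top","scene")]))
E
```

```text
[479.07580027 181.71635367  40.9800678 ] [-1.79724974e+02 -9.65965653e-03  7.84607949e+01] [-10.73148664   4.89725594  16.50569865] [0.30757066 1.7333236  0.08448725]
top 0.54 [[519.83265142 180.1754461   26.        ]]
top 0.92 [[474.96892988 169.6201482   18.        ]]
scene 0.69 [[517.57071602 184.01058796  26.        ]]
scene 0.62 [[470.53722855 177.31528514  18.        ]]
```

View pics/both3.png

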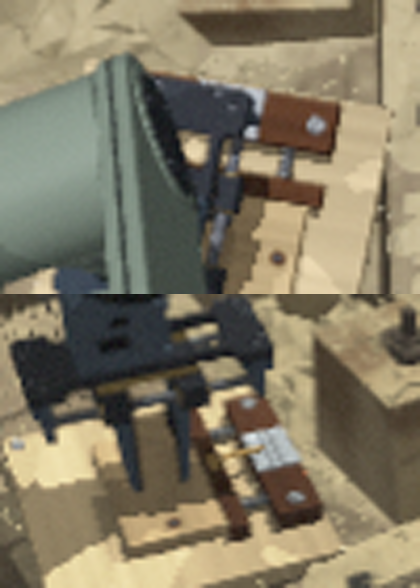

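>>> send_rows(targets=[[[0, 0, 0, 0.0074, -0.0015, 0.001, 1], [0, 0, 0, 0.0074, -0.0015, 0.001, 1], [0, 0, 0, 0.0074, -0.0015, 0.001, 1], [0, 0, 0, 0, 0, 0, 1], [0, 0, 0, 0, 0, 0, 1]]])

```text
time_s: 12.4
ee_pos: [482.5, 181.0, 41.1]
ee_rot: [-179.6, 0.0, 78.4]
force: [-13.1, 6.5, 14.6]
gripper_width: 28.0
gripper_force: 40.0
```

>>> send_rows(targets=[[[0, 0, 0, 0.0074, -0.0015, 0.001, 1], [0, 0, 0, 0.002, 0, 0.001, 1], [0, 0, 0, 0, 0, 0, 1], [0, 0, 0, 0, 0, 0, 1], [0, 0, 0, 0, 0, 0, 1]]])

```text
time_s: 12.9
ee_pos: [483.6, 180.8, 41.2]
ee_rot: [-179.5, 0.0, 78.4]
force: [-12.9, 5.4, 12.2]
gripper_width: 27.7
gripper_force: 40.0
```

```bash
python3 - <<'E'
from h import *
s=env.state();print(s["ee_pos"],s["ee_rot"],s["force"],s["torque"],s["time_s"])
a,d=optics.grab_frame("scene"); b,db=optics.grab_frame("top"); 
c=cv2.resize(a[138:192,205:260,::-1],(550,540),interpolation=cv2.INTER_CUBIC)
cv2.imwrite("pics/s4.png",c)
# fence/house rear & front along jig x from top cloud, right part (jig y<-20)
g=np.mgrid[0:384,0:512]; px=np.c_[g[1].ravel(),g[0].ravel()]
for nm,dep in(("before",np.load("top0.npy")),("now",db)):
    P=cloud("top",px,dep.ravel()); q=P[:,:2]-[485.5,182]; an=np.radians(-11.5)
    X=q@[np.cos(an),np.sin(an)]; Y=q@[-np.sin(an),np.cos(an)]
    m=(Y<-45)&(Y>-72)&(P[:,2]>25)&(P[:,2]<45)&(X>10)&(X<115)&(dep.ravel()>0)
    print(nm,np.histogram(X[m],np.arange(18,112,3)))
E
```

```text
[483.57390166 180.77809265  41.15378249] [-1.79497445e+02  2.29693728e-02  7.84338897e+01] [-12.94388947   5.44060069  12.19087074] [0.99649413 2.18889166 0.25597347] 12.9
before (array([ 0,  0,  3,  9, 11, 10, 10,  9,  4,  0,  2,  0,  1,  2,  1,  1,  2,
       13,  9, 10,  9, 11, 10, 10,  9,  8, 11, 10,  9,  2,  0]), array([ 18,  21,  24,  27,  30,  33,  36,  39,  42,  45,  48,  51,  54,
        57,  60,  63,  66,  69,  72,  75,  78,  81,  84,  87,  90,  93,
        96,  99, 102, 105, 108, 111]))
now (array([ 7,  8,  7,  7,  8,  7,  9, 10,  9, 10, 10,  8,  1,  3,  2,  0,  0,
       14,  8, 11, 10,  9,  9, 10,  9, 10, 12,  9,  9,  1,  0]), array([ 18,  21,  24,  27,  30,  33,  36,  39,  42,  45,  48,  51,  54,
        57,  60,  63,  66,  69,  72,  75,  78,  81,  84,  87,  90,  93,
        96,  99, 102, 105, 108, 111]))
```

View pics/s4.png

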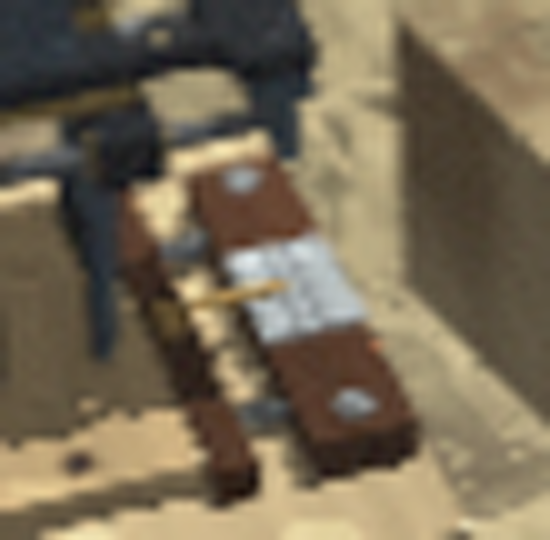

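The pointer tip, at about (285,285), stands between the two lines. The depth histogram puts fence travel at about 11 mm. Last, I check that the foot is centred.

```bash
python3 - <<'E'
from h import *
b,db=optics.grab_frame("top")
g=np.mgrid[0:384,0:512]; px=np.c_[g[1].ravel(),g[0].ravel()]
P=cloud("top",px,db.ravel()); q=P[:,:2]-[485.5,182]; an=np.radians(-11.5)
X=q@[np.cos(an),np.sin(an)]; Y=q@[-np.sin(an),np.cos(an)]
k=(P[:,2]>25.5)&(P[:,2]<40)&(db.ravel()>0)
for lo,hi in((-34,-10),(-10,10),(10,33)):
    m=k&(X>lo)&(X<hi)&(Y<-25)&(Y>-100); print("foot right end",lo,np.histogram(Y[m],np.arange(-84,-40,4))[0],np.percentile(Y[m],2).round(1))
m=k&(X>20)&(X<60)&(Y<-25)&(Y>-100)&(X>42); print("fence end",np.percentile(Y[m],2))
m=k&(Y>-62)&(Y<-40)&(X<10)&(X>-70); print("foot rear",np.percentile(X[m],2))
m=(X>-34)&(X<30)&(Y<-40)&(Y>-60)&k
print("plane",np.linalg.lstsq(np.c_[X[m],Y[m],np.ones(m.sum())],P[m,2],rcond=None)[0],P[m,2].mean())
s=env.state();print(s["ee_pos"],s["force"],s["qvel"])
E
```

```text
foot right end -34 [ 0  0  0  0  6 13 12 11 13 10] -64.3
foot right end -10 [ 0  0  0  0  5 11  7 11 10  9] -64.4
foot right end 10 [ 0  0  0  0  6 12 10 12 12 10] -64.5
fence end -72.59053596901792
foot rear -38.098252137295255
plane [-1.10716102e-02  1.92778351e-02  3.27485107e+01] 31.812300107744655
[483.5636935  180.75481107  41.15262172] [-12.25727646   5.9366752   12.75989936] [-0.01546056  0.06158728 -0.00463418  0.11175343 -0.08134665 -0.01758808]
```

>>> send_rows(targets=[[[0, 0, 0, 0, 0, 0, 1], [0, 0, 0, 0, 0, 0, 1], [0, 0, 0, 0, 0, 0, 1], [0, 0, 0, 0, 0, 0, 1], [0, 0, 0, 0, 0, 0, 1], [0, 0, 0, 0, 0, 0, 1]]])

```text
time_s: 13.65
ee_pos: [483.6, 180.8, 41.2]
ee_rot: [-179.5, 0.0, 78.4]
force: [-12.7, 5.9, 13.6]
gripper_width: 28.0
gripper_force: 40.0
```

```bash
python3 -c "
from workcell import env
print(env.job_done())"
```

```text
the job is handed in; nothing more can be done
None
```

I handed the job in with the long bracket held flat, square and centred against the fence; the pointer is between the lines at about 11–12 mm travel, with roughly 9 N on the fence by my estimate, and the hand-in returned no verdict.

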